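# Hang the offset counter sign plate level on its peg

## Task

Take the metal sign plate that stands in the far slot of the black rack (the slot farther from the robot) and hang it on the steel peg of the hook stand by the one of its six holes that lets it hang level, pushed fully back against the round collar at the root of the peg. How high the peg is set is not known beforehand, so find it gently; never press hard on the stand or let the plate drop onto it. Leave the other plate in its slot and everything else where it is, and let go of the plate so that it hangs free.

Things in the scene. Friction and masses are not known exactly. Their poses are not given: they have to be found in the camera images.
- zplate_grip (a point): Loose plain metal plate, crooked Z-like outline, even 8 mm thick, 224 mm tall, about 0.24 kg, on edge in a rack slot. Point: centre of its grip tab. Standing, z is up, x the plate's normal, y along the bar. Outline (mm from here): tab y -22..22, z -22..22; bar y -75..75, z -62..-22; neck y 18..62, z -152..-62; foot y 10..132, z -202..-152.
- zplate_bar (a point): Middle of the bar of the Z-like plate, 42 mm under its grip point, same axes. Six round through holes of 14 mm diameter lie in the bar in one row through this point, at y = -60, -36, -12, 12, 36, 60 mm.
- tplate_grip (a point): Loose plain metal plate, one straight leg, even 8 mm thick, 224 mm tall, about 0.24 kg, on edge in a rack slot. Point: centre of its grip tab. Standing, z is up, x the plate's normal, y along the bar. Outline (mm from here): tab y -22..22, z -22..22; bar y -75..75, z -62..-22; leg y -53..7, z -202..-62.
- tplate_bar (a point): Middle of the bar of the straight-legged plate, 42 mm under its grip point, same axes. Six round through holes of 14 mm diameter lie in the bar in one row through this point, at y = -60, -36, -12, 12, 36, 60 mm.
- rack: Fixed black two-slot rack, base 150 (x) x 215 (y) mm; origin at desk height midway between the slots, x axis away from the robot. Slots run along its y at x = -42.5 mm (near) and +42.5 mm (far), 10 mm wide, floor 10 mm and walls 55 mm above the desk. Either plate may stand in either slot.
- stand: Fixed steel hook stand; origin on the post axis at desk height, z up. Base 8 mm high, x -35..85, y -55..55 mm. The post is 20 mm thick (26 at its clamp) and telescopic: a friction lock (holds over 60 N) leaves the peg's axis 205 to 255 mm above the desk, not measured. Post ends 10 mm above the peg's axis. Too hard: robot over 25 N, plate over 40 N (a drop of a few mm).
- stand_home (a point): Point at desk height, 20 mm along +x from the stand's origin, same axes, straight below where the mid-plane of a plate fully home lies. Above it the level peg, 7 mm diameter, points along +x in the plane y = 0: from its collar (26 mm diameter, face 4 mm back at x = -4 mm from here) to its free end at x = +46 mm.
- mug: White mug, bystander, 80 mm diameter, 92 mm tall, origin at its foot.
- coin_tube: Clear coin tube standing upright, bystander, 27 mm diameter, 78 mm tall, origin at its foot.
- stamp: Wooden hand stamp standing upright, bystander, 42 mm diameter, 67 mm tall, origin at its foot.
- stapler: Stapler, bystander, 130 x 34 x 44 mm, origin at its underside.
- mouse: Black computer mouse, bystander, 105 x 60 x 33 mm, origin at its underside.
- tape: Grey tape dispenser, bystander, 130 x 55 x 78 mm, origin at its underside.
Things that resemble listed ones, but are neither listed nor needed, are in the scene too. Of the things shaped like the stand, the steel one is meant.

How it is judged:
By the outcome, as a careful person would: the job done as asked, in the order asked, and still so for the second after the job is handed in, with the robot touching nothing.
It also fails if it takes over 67 s, if anything falls off the work surface, if the arm or the gripper's body presses on something with over 40 N, if the wrist force passes 120 N, or if a joint passes its speed limit or range.

## Robot

A 7-joint arm with a two-finger parallel gripper is mounted at the origin on the work surface. World frame = base frame: x ahead of the robot, y to its left, z up, the work surface at z = 0. Lengths are in mm, angles in degrees, forces in N, time in s.
With the tool pointing down it reaches from about 425 to 875 mm from the base axis. Payload 4.7 kg.
Tool frame: the origin (TCP) lies on the centre line of the jaws, within the pads' length; the fingertips stand 14 mm ahead of it and the grasp point (between the pads) lies 5 mm behind it; z points along the fingers, y is the line along which they close (so a half turn about z gives the same grasp; the last joint's range is limited). The gripper opens to 87 mm and grips with 3 to 60 N. Pads are 19 mm wide; open, the fingers measure 117 mm over their backs; the gripper's body (75 mm by 190 mm) begins 51 mm behind the grasp point.
Start: joints at [-63.249, 18.392, -4.016, 83.108, 1.295, 78.541, -3.26], TCP at [284.393, 584.504, 236.587] pointing down, gripper open.
Joint ranges: [-163.93, 163.93], [-17.29, 119.83], [-79.2, 71.16], [3.27, 140.29], [-89.18, 269.18], [5.43, 117.66], [-154.24, 154.24]. Speed limits (degrees/s): [147.25, 147.25, 180, 180, 180, 180, 180].

## Interface

Orientations are given as a 3x3 rotation matrix whose columns are the frame's x, y, z axes.
In Python, from workcell import monitor, imaging, r gives the robot as it stands. The module is installed in compiled form; this text tells all that it offers.
- The arm moves only by the tool carry_out, never from a script. Its argument "increments" is a list of rows, each an object of numbers: "dx", "dy", "dz": the shift along the tool's x, y, z in cm; "turn": the turn about the tool's z in rad. A call has 1 to 5 rows; each row is the pose to reach, as a shift and turn from the pose commanded when the call began, along the tool's axes at that moment; what a row does not reach only later rows make up. A row lasts 1/8 s, in which the tool goes at most 62.5 mm and 10.7 degrees, less where a joint would pass 70% of its speed; a pose out of reach is approached as far as the arm can. A call with a gripper value outside its range is refused whole. "jaw" is the closure, from 0 (fully open) to 1 (shut), set as the call begins (left out, the last holds). The fingers move at their own pace and stop on an object; "force" is the grip in N (left out, the last holds). Time passes only in rows, so rows that repeat a pose let the fingers close. It gives the time, the measured TCP pose, the force, the opening and the grip force at its end, in the units of the state.
- monitor.get_obs(): the state, without advancing time (a new reading comes with each control period).
- imaging.camera(name): name is "scene" or "top" or "wrist"; returns the picture (400x640x3 uint8, red, green, blue); there is no depth.
- imaging.calibration(name): a dict with "fx", "fy", "cx", "cy" (pixels), "position" and "attitude" of the camera in the world; the wrist camera has in their place "hand_eye" (4x4, takes a point from camera to tool coordinates, whose origin is the TCP and whose axes are the flange's). Camera axes: x right, y down, z forward; pixel columns grow to the right and rows downward; lengths in mm; the calibration is good to about 2 mm. A picture is of the moment at which its call begins: read the wrist's pose just before it. calibration takes no time and is no camera call.
- r.sign_off(): hands the job in; it is judged then, once.
The state is a dict: "clock": time; "joint_pos": joint angles; "joint_vel": joint speeds; "joint_efforts": joint torques, N m; "tcp_pos": TCP position; "eef_rot": TCP orientation; "force": force on the tool from outside, world axes, zero at the start; "ft_torque": the same for the moment, N m; "grip_width": finger opening in mm; "gripper_force": force on a finger pad.
Only numpy, scipy, OpenCV 4.12 (cv2) and the standard library are available. Lean on these libraries where they do the work, as an engineer would, in place of code of your own. Each camera call takes 0.05 s, during which the arm holds its last target. There are 200 camera calls.

## Working session

There is one attempt and no reset: what is moved stays moved. The work goes in short steps, Python scripts to look and compute and a tool call to move; the robot and the scene stay as the last step left them, time stands still between calls to the robot, and variables do not carry over. Pictures are saved under pics/ and viewed, at most 10 in all, crops included, and the job is handed in when it is done.

Besides the shell and the picture viewer there is one more tool, called in YAML: its name, and indented under it one key for each argument. carry_out: Moves the arm, as the interface text tells. Its arguments: {"type":"object","properties":{"increments":{"type":"array","items":{"type":"object","properties":{"dx":{"type":"number"},"dy":{"type":"number"},"dz":{"type":"number"},"turn":{"type":"number"}}}},"jaw":{"type":"number"},"force":{"type":"number"}},"required":["increments"]}

```bash
mkdir -p pics
python3 - <<'E'
from workcell import monitor, imaging, r
import cv2,json
o=monitor.get_obs();print(o)
for n in("scene","top"):
    im=imaging.camera(n);cv2.imwrite(f"pics/{n}0.png",im[:,:,::-1]);print(n,imaging.calibration(n))
print(imaging.calibration("wrist"))
E
```

```text
{'clock': 0.0, 'joint_pos': array([-63.24939515,  18.44026411,  -4.01569883,  83.17508097,
         1.29486881,  78.54136423,  -3.26030906]), 'joint_vel': array([ 0.0393253 , -0.0031535 , -0.01231961, -0.19003046, -0.01030695,
       -0.11016658,  0.01257689]), 'joint_efforts': array([-8.55374419e-04, -4.91280127e+01, -4.04374329e-01, -3.12531495e+01,
       -6.39276300e-02,  4.36198991e-02,  1.83174243e-04]), 'tcp_pos': array([284.16653037, 584.0004123 , 235.44629975]), 'eef_rot': array([[-8.99244806e-01,  4.37445078e-01, -7.63052179e-04],
       [ 4.37445732e-01,  8.99243025e-01, -1.79232584e-03],
       [-9.78747649e-05, -1.94553362e-03, -9.99998103e-01]]), 'force': array([0.58481561, 0.03803341, 0.10772093]), 'ft_torque': array([-0.00787184,  0.02945747,  0.00693202]), 'gripper_force': 0.0, 'grip_width': 86.87760941867407}
scene {'fx': 396.2689989477753, 'fy': 396.2689989477753, 'cx': 325.32032825329975, 'cy': 206.47606303250615, 'position': array([1080.31953639, -151.3248862 ,  950.83033184]), 'attitude': array([[ 0.18887918,  0.80701063, -0.5595163 ],
       [ 0.98194637, -0.16
[... 158 characters left out ...]
194.44987628562671, 'position': array([ 422.43415159,  -63.24995548, 1258.50848752]), 'attitude': array([[ 0.02332411, -0.9966564 ,  0.07830709],
       [-0.99970933, -0.02373017, -0.00425888],
       [ 0.00610288, -0.07818499, -0.99692019]])}
{'fx': 343.03589891189824, 'fy': 343.03589891189824, 'cx': 323.2754154193018, 'cy': 200.5177108176313, 'hand_eye': array([[-2.91993967e-04, -9.59807737e-01, -2.80658196e-01,
         7.75548090e+01],
       [ 9.99999675e-01, -6.93850667e-05, -8.03103388e-04,
        -1.88622896e+00],
       [ 7.51351357e-04, -2.80658340e-01,  9.59807445e-01,
        -1.48307597e+02],
       [ 0.00000000e+00,  0.00000000e+00,  0.00000000e+00,
         1.00000000e+00]])}
```

View pics/scene0.png

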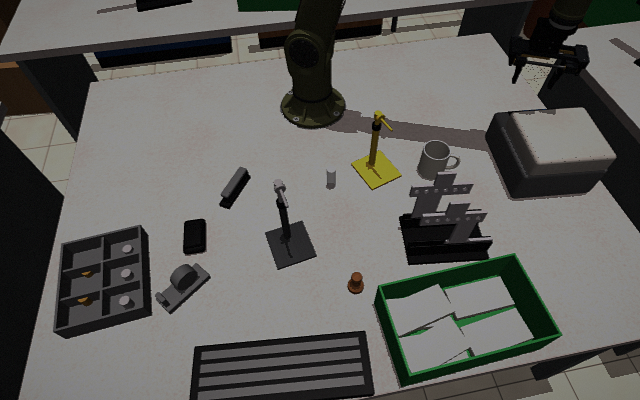

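View pics/top0.png

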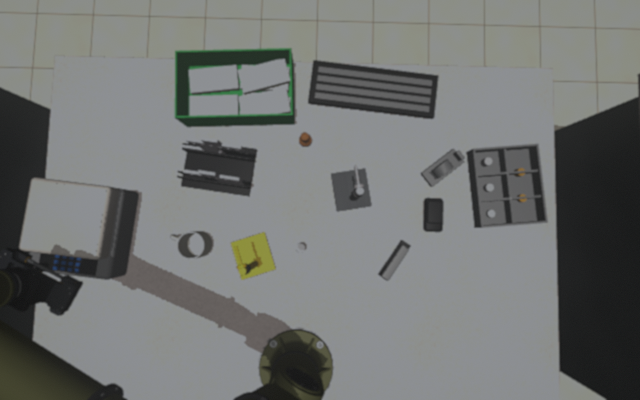

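Run:
```python
import cv2,numpy as np
s=cv2.imread("pics/scene0.png");t=cv2.imread("pics/top0.png")
c=lambda im,x,y:cv2.resize(cv2.convertScaleAbs(im[y:y+75,x:x+100],alpha=1.8),(400,300),interpolation=cv2.INTER_CUBIC)
cv2.imwrite("pics/m1.png",np.vstack([np.hstack([c(s,398,170),c(s,245,175)]),np.hstack([c(t,170,130),c(t,310,145)])]))
```

```text
(no output)
```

View pics/m1.png

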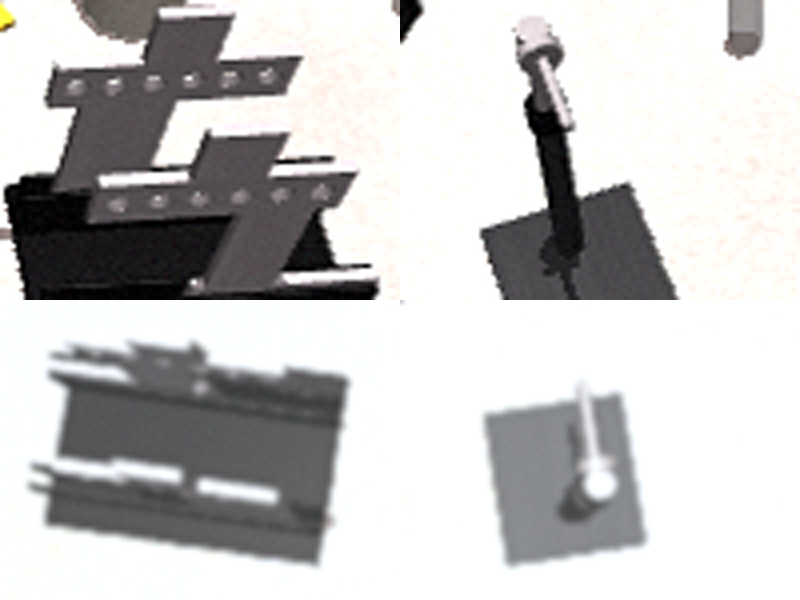

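```bash
cat > h.py <<'E'
from workcell import monitor, imaging, r
import numpy as np, cv2
def cam(n,pose=None):
    c=imaging.calibration(n)
    if n!="wrist": return c,np.array(c["position"]),np.array(c["attitude"])
    p,R=pose; H=c["hand_eye"]; return c,p+R@H[:3,3],R@H[:3,:3]
def ray(C,uv):
    c,p,R=C; d=R@np.array([(uv[0]-c["cx"])/c["fx"],(uv[1]-c["cy"])/c["fy"],1]); return p,d/np.linalg.norm(d)
def proj(C,X):
    c,p,R=C; v=R.T@(np.asarray(X)-p); return np.array([c["fx"]*v[0]/v[2]+c["cx"],c["fy"]*v[1]/v[2]+c["cy"]])
def onz(C,uv,z):
    p,d=ray(C,uv); return p+d*(z-p[2])/d[2]
def tri(*cu):
    A=np.zeros((3,3));b=np.zeros(3);L=[]
    for C,uv in cu:
        p,d=ray(C,uv);P=np.eye(3)-np.outer(d,d);A+=P;b+=P@p;L.append((p,P))
    X=np.linalg.solve(A,b);return X.round(1),[round(float(np.linalg.norm(P@(X-p))),1) for p,P in L]
def shot(f):
    o=monitor.get_obs();im=imaging.camera("wrist");cv2.imwrite(f"pics/{f}.png",im[:,:,::-1])
    np.savez(f"pics/{f}.npz",p=o["tcp_pos"],R=o["eef_rot"]);return im,cam("wrist",(o["tcp_pos"],o["eef_rot"]))
def load(f):
    z=np.load(f"pics/{f}.npz");return cam("wrist",(z["p"],z["R"]))
def move(target,yaw=None):
    "print remaining move in tool axes cm; yaw = world angle of tool y"
    o=monitor.get_obs();R=o["eef_rot"];d=R.T@(np.array(target)-o["tcp_pos"])/10
    print("move cm",d.round(2), end=" ")
    if yaw is not None:
        a=np.arctan2(R[1,1],R[0,1]);t=-(np.radians(yaw)-a);t=(t+np.pi/2)%np.pi-np.pi/2;print("turn",round(t,3),end="")
    print()
E
python3 - <<'E'
from h import *
S=cam("scene");T=cam("top")
print("tab",tri((S,(460,203.7)),(T,(211.5,142.5))))
print("tip",tri((S,(287.5,206.7)),(T,(355.8,166.2))))
print("collar",tri((S,(245+137/4,175+13)),(T,(310+195/4,145+165/4))))
q=lambda u,v:onz(T,(310+u/4,145+v/4),8)[:2].round()
print("base",[q(*a) for a in((85,112),(223,94),(245,243),(108,265))])
q=lambda u,v:onz(T,(170+u/4,130+v/4),10)[:2].round()
print("rack",[q(*a) for a in((47,225),(320,265))])
E
```

```text
tab (array([634.1, 230.5, 218.9]), [4.0, 4.0])
tip (array([ 577.4, -147.8,  234.4]), [1.0, 1.0])
collar (array([ 525.5, -157.5,  238.1]), [0.7, 0.7])
base [array([588., -91.]), array([ 605., -199.]), array([ 489., -218.]), array([ 470., -112.])]
rack [array([536., 370.]), array([510., 158.])]
```

carry_out:
  increments:
    - {"dz": -6}
    - {"dz": -11.5}
    - {"dx": -5.6, "dy": -2, "dz": -11.5, "turn": 0.15}
    - {"dx": -11.2, "dy": -4, "dz": -11.5, "turn": 0.31}
    - {"dx": -16.8, "dy": -6, "dz": -11.5, "turn": 0.46}

```text
schema error: expected keys dx, dy, dz, turn
```

```bash
python3 -c "
from h import *
print(monitor.get_obs()['tcp_pos'],monitor.get_obs()['clock']);move((620,245,350),-7)"
```

```text
[284.19737497 584.06489533 235.56770676] 0.1
move cm [-45.03 -15.82 -11.41] turn 1.24
```

carry_out:
  increments:
    - {"dx": 0, "dy": 0, "dz": -6, "turn": 0}
    - {"dx": 0, "dy": 0, "dz": -11.5, "turn": 0}
    - {"dx": -5.6, "dy": -2, "dz": -11.5, "turn": 0.15}
    - {"dx": -11.2, "dy": -4, "dz": -11.5, "turn": 0.31}
    - {"dx": -16.8, "dy": -6, "dz": -11.5, "turn": 0.46}

```text
clock: 0.72
tcp_pos: [410.2, 455.5, 351.2]
eef_rot: [[-0.608, 0.794, -0.0], [0.794, 0.608, -0.0], [-0.0, -0.0, -1.0]]
force: [0.4, 1.0, 0.5]
grip_width: 86.8
gripper_force: 0.0
```

```bash
python3 -c "
from h import *
print(monitor.get_obs()['tcp_pos'],monitor.get_obs()['clock']);move((620,245,350),-7)"
```

```text
[410.20439594 455.549831   351.21662018] 0.725
move cm [-29.47   3.86   0.13] turn 0.776
```

carry_out:
  increments:
    - {"dx": -6, "dy": 0.8, "dz": 0, "turn": 0.16}
    - {"dx": -12, "dy": 1.6, "dz": 0, "turn": 0.31}
    - {"dx": -18, "dy": 2.4, "dz": 0, "turn": 0.47}
    - {"dx": -24, "dy": 3.2, "dz": 0, "turn": 0.62}
    - {"dx": -29.5, "dy": 3.9, "dz": 0, "turn": 0.776}

```text
clock: 1.35
tcp_pos: [621.6, 245.6, 351.1]
eef_rot: [[0.123, 0.992, -0.0], [0.992, -0.123, -0.0], [-0.0, -0.0, -1.0]]
force: [1.2, -0.7, 0.7]
grip_width: 87.3
gripper_force: 0.0
```

carry_out:
  increments:
    - {"dx": 0, "dy": 0, "dz": 0, "turn": 0}

```text
clock: 1.48
tcp_pos: [623.5, 240.9, 350.4]
eef_rot: [[0.128, 0.992, 0.0], [0.992, -0.128, -0.005], [-0.004, 0.001, -1.0]]
force: [-0.7, 0.0, 0.9]
grip_width: 87.2
gripper_force: 0.0
```

```bash
python3 -c "
from h import *
print(monitor.get_obs()['joint_pos'],monitor.get_obs()['clock']);shot('w1');move((620,245,350),-7)"
```

```text
[-37.18948778  19.81462672  19.14300718  69.59536171  -6.13535888
  91.6665544  -26.64622891] 1.475
move cm [ 0.01 -0.17  0.06] turn -0.0
```

View pics/w1.png

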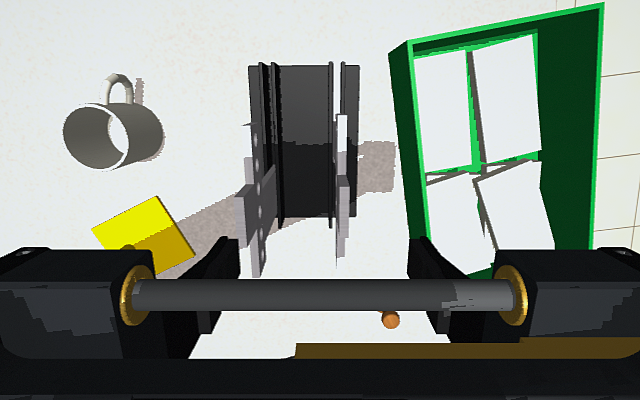

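```bash
python3 -c "
import cv2
i=cv2.imread('pics/w1.png')[100:290,225:375];cv2.imwrite('pics/c1.png',cv2.resize(cv2.convertScaleAbs(i,alpha=1.5),None,fx=3,fy=3,interpolation=cv2.INTER_CUBIC))"
```

```text
(no output)
```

View pics/c1.png

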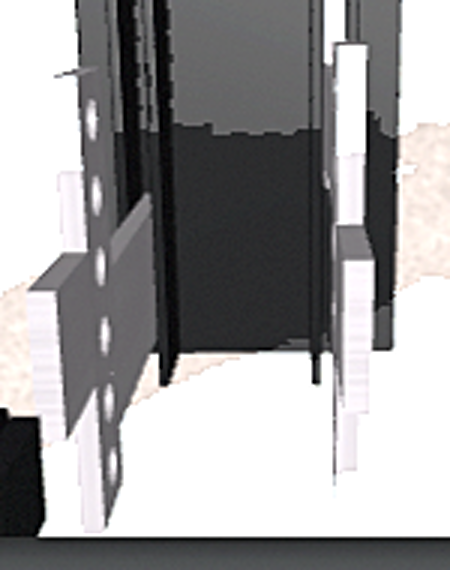

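```bash
python3 -c "
from h import *
S=cam('scene');W=load('w1')
print(tri((S,(450,203.2)),(W,(343.5,237.3))),tri((S,(471,203.2)),(W,(345.5,186))))
for uv in((339.3,186),(349.5,186),(340,237.3),(349,237.3)):print(onz(W,uv,234).round(1))
# bar ends
for uv in((341,114.5),(339,257)):print(onz(W,uv,212).round(1))
# rack far outer edge corners etc at z 10 / walls 55
"
```

```text
(array([636.1, 205.4, 233.4]), [1.7, 1.7]) (array([643.7, 249.8, 233. ]), [3.2, 3.2])
[636.3 248.7 234. ]
[644.3 247.6 234. ]
[631.8 204.9 234. ]
[639.2 204.  234. ]
[644.9 302.2 212. ]
[628.6 176.4 212. ]
```

carry_out:
  increments:
    - {"dx": -6, "dy": -0.3, "dz": 0, "turn": -0.04}
    - {"dx": -12, "dy": -0.6, "dz": 0, "turn": -0.08}
    - {"dx": -18, "dy": -0.9, "dz": 0, "turn": -0.12}
    - {"dx": -24, "dy": -1.2, "dz": 0, "turn": -0.16}
    - {"dx": -30, "dy": -1.5, "dz": 0, "turn": -0.22}

```text
clock: 2.15
tcp_pos: [569.4, -48.2, 351.6]
eef_rot: [[-0.108, 0.994, 0.0], [0.994, 0.108, 0.001], [0.001, 0.0, -1.0]]
force: [0.9, -0.6, 0.6]
grip_width: 87.1
gripper_force: 0.0
```

```bash
python3 -c "
from h import *
move((550,-165,350),9.7)"
```

```text
move cm [-11.4   -3.19   0.14] turn -0.061
```

carry_out:
  increments:
    - {"dx": -6, "dy": -1.6, "dz": 0, "turn": -0.03}
    - {"dx": -11, "dy": -3.2, "dz": 0, "turn": -0.06}
    - {"dx": -11, "dy": -3.2, "dz": 0, "turn": -0.06}
    - {"dx": -11, "dy": -3.2, "dz": 0, "turn": -0.06}

```text
clock: 2.65
tcp_pos: [550.0, -159.1, 351.4]
eef_rot: [[-0.164, 0.986, 0.0], [0.986, 0.164, 0.002], [0.002, 0.0, -1.0]]
force: [0.0, 1.1, -0.0]
grip_width: 87.0
gripper_force: 0.0
```

```bash
python3 -c "
from h import *
shot('w2');move((550,-165,350),9.7)"
```

```text
move cm [-0.64 -0.13  0.13] turn -0.003
```

carry_out:
  increments:
    - {"dx": -6, "dy": 0, "dz": 0, "turn": 0}
    - {"dx": -7, "dy": 0, "dz": 0, "turn": 0}
    - {"dx": -7, "dy": 0, "dz": 0, "turn": 0}
    - {"dx": -7, "dy": 0, "dz": 0, "turn": 0}

```text
clock: 3.2
tcp_pos: [561.7, -227.8, 351.4]
eef_rot: [[-0.165, 0.986, -0.0], [0.986, 0.165, 0.001], [0.001, 0.0, -1.0]]
force: [0.8, 0.4, -0.2]
grip_width: 86.7
gripper_force: 0.0
```

```bash
python3 -c "
from h import *
shot('w3');print(monitor.get_obs()['tcp_pos'])
a,b=[cv2.imread('pics/w%d.png'%k) for k in(2,3)]
cv2.imwrite('pics/c2.png',np.hstack([cv2.resize(i[60:260,230:430],(400,400),interpolation=cv2.INTER_CUBIC) for i in(a,b)]))"
```

```text
[ 561.59701164 -228.0393155   351.49806644]
```

View pics/c2.png

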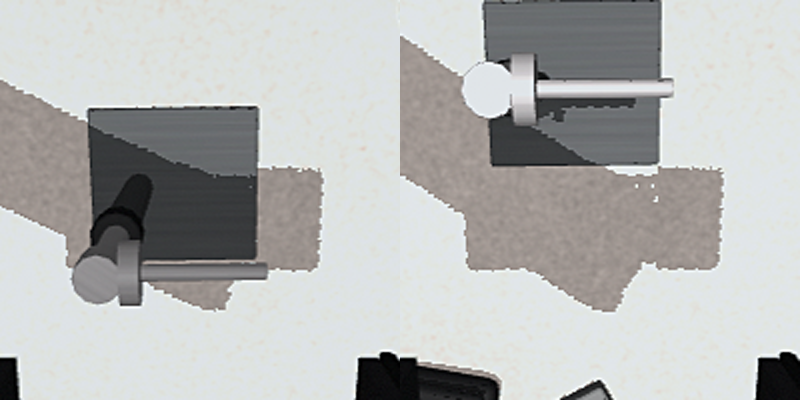

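```bash
python3 -c "
from h import *
A=load('w2');B=load('w3');q=lambda u,v:(230+u/2-.25,60+v/2-.25)
t=tri((A,q(267,270.7)),(B,q(273,87.7)));c=tri((A,q(142,271.7)),(B,q(138,89)))
print(t,c,np.linalg.norm(t[0]-c[0]),np.degrees(np.arctan2(*(t[0]-c[0])[1::-1])))
z=(t[0][2]+c[0][2])/2
for C,T,K in((A,q(267,270.7),q(142,271.7)),(B,q(273,87.7),q(138,89))):
  a=onz(C,T,z);b=onz(C,K,z);print(a.round(1),b.round(1),np.degrees(np.arctan2(*(a-b)[1::-1])))
for p in((84,2),(260,2),(260,164),(91,165)): print(onz(B,q(*p),8).round(1))
"
```

```text
(array([ 579.1, -150.5,  237.9]), [0.1, 0.1]) (array([ 530.3, -159.1,  237.6]), [0.0, 0.0]) 49.552901025066205 9.994583547415358
[ 579.1 -150.5  237.8] [ 530.3 -159.   237.8] 9.927538165138602
[ 579.2 -150.4  237.8] [ 530.3 -159.1  237.8] 10.009022176050285
[ 471.1 -114.7    8. ]
[587.  -95.4   8. ]
[ 607.8 -200.7    8. ]
[ 489.4 -221.2    8. ]
```

carry_out:
  increments:
    - {"dx": 5.6, "dy": 2, "dz": 0, "turn": 0.04}
    - {"dx": 11.2, "dy": 4, "dz": 0, "turn": 0.08}
    - {"dx": 16.8, "dy": 6, "dz": 0, "turn": 0.12}
    - {"dx": 22.4, "dy": 8, "dz": 0, "turn": 0.16}
    - {"dx": 28, "dy": 10, "dz": 0, "turn": 0.2}

```text
clock: 3.88
tcp_pos: [614.1, 65.7, 352.0]
eef_rot: [[0.037, 0.999, 0.001], [0.999, -0.037, 0.001], [0.001, 0.001, -1.0]]
force: [0.5, -0.2, -0.7]
grip_width: 87.1
gripper_force: 0.0
```

```bash
python3 -c "
from h import *
move((639.2,236.3,300),-7)"
```

```text
move cm [17.14  1.88  5.23] turn 0.085
```

carry_out:
  increments:
    - {"dx": 6, "dy": 0.7, "dz": 0, "turn": 0.04}
    - {"dx": 12, "dy": 1.4, "dz": 0, "turn": 0.085}
    - {"dx": 16.6, "dy": 1.9, "dz": 0, "turn": 0.085}
    - {"dx": 16.6, "dy": 1.9, "dz": 5, "turn": 0.085}
    - {"dx": 16.6, "dy": 1.9, "dz": 5, "turn": 0.085}

```text
clock: 4.5
tcp_pos: [636.6, 228.6, 296.9]
eef_rot: [[0.12, 0.993, -0.009], [0.993, -0.12, -0.003], [-0.004, -0.008, -1.0]]
force: [0.7, -1.3, 0.0]
grip_width: 87.0
gripper_force: 0.0
```

carry_out:
  increments:
    - {"dx": 0, "dy": 0, "dz": 0, "turn": 0}

```text
clock: 4.62
tcp_pos: [640.0, 227.1, 303.5]
eef_rot: [[0.123, 0.992, 0.002], [0.992, -0.123, 0.001], [0.001, 0.002, -1.0]]
force: [0.4, -0.3, 1.3]
grip_width: 87.0
gripper_force: 0.0
```

```bash
python3 -c "
from h import *
im,W=shot('w4');move((639.2,236.3,209),-7)
cv2.imwrite('pics/c4.png',cv2.resize(im[80:280,270:420,::-1],None,fx=3,fy=3,interpolation=cv2.INTER_CUBIC))"
```

```text
move cm [ 0.9  -0.28  9.54] turn -0.002
```

View pics/c4.png

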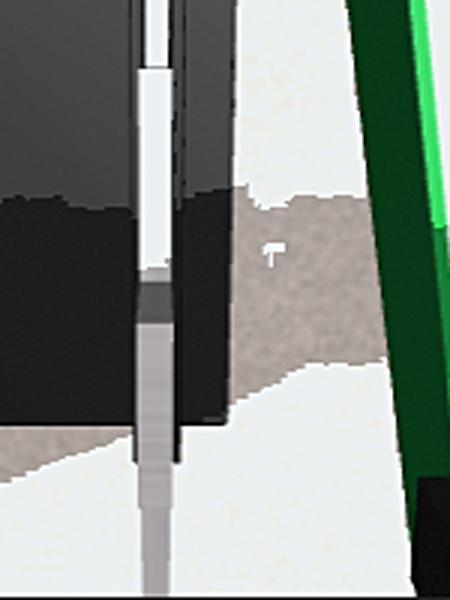

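```bash
python3 -c "
from h import *
W=load('w4');q=lambda u,v:(270+u/3-.33,80+v/3-.33)
a=[onz(W,q(*p),234) for p in((137,322),(174,322),(138,508),(172,508))]
for x in a:print(x.round(1))
m=sum(a)/4;print('tab ctr',m.round(1));d=(a[0]+a[1]-a[2]-a[3])[:2];print('yaw',np.degrees(np.arctan2(-d[0],d[1])))
u=d/np.linalg.norm(d);t=m[:2]+10*u;move((t[0],t[1],209),-7)
b=(onz(W,q(137,69),212)+onz(W,q(172,69),212))/2;print('bar end +y',b.round(1),np.dot(b[:2]-m[:2],u))
"
```

```text
[636.4 248.6 234. ]
[644.4 247.6 234. ]
[630.9 204.9 234. ]
[638.7 203.9 234. ]
tab ctr [637.6 226.2 234. ]
yaw -7.310189599672618
move cm [ 0.88 -0.31  9.54] turn -0.002
bar end +y [646.7 300.6 212. ] 74.94829961614012
```

carry_out:
  increments:
    - {"dx": 0.9, "dy": -0.25, "dz": 2, "turn": 0.005}
    - {"dx": 0.9, "dy": -0.25, "dz": 4, "turn": 0.005}
    - {"dx": 0.9, "dy": -0.25, "dz": 5, "turn": 0.005}
    - {"dx": 0.9, "dy": -0.25, "dz": 5, "turn": 0.005}

```text
clock: 5.18
tcp_pos: [637.7, 236.0, 249.9]
eef_rot: [[0.128, 0.992, -0.002], [0.992, -0.128, -0.001], [-0.001, -0.002, -1.0]]
force: [-0.8, 0.6, 0.1]
grip_width: 87.0
gripper_force: 0.0
```

```bash
python3 -c "
from h import *
move((638.9,236.1,209),-7.3)"
```

```text
move cm [0.03 0.12 4.09] turn -0.001
```

carry_out:
  increments:
    - {"dx": 0, "dy": 0.1, "dz": 2, "turn": 0}
    - {"dx": 0, "dy": 0.1, "dz": 3.5, "turn": 0}
    - {"dx": 0, "dy": 0.1, "dz": 4.0, "turn": 0}
    - {"dx": 0, "dy": 0.1, "dz": 4.0, "turn": 0}

```text
clock: 5.68
tcp_pos: [639.2, 236.2, 211.0]
eef_rot: [[0.128, 0.992, -0.001], [0.992, -0.128, -0.0], [-0.0, -0.001, -1.0]]
force: [0.7, 0.8, -0.5]
grip_width: 87.2
gripper_force: 0.0
```

carry_out:
  increments:
    - {"dx": 0, "dy": 0, "dz": 0, "turn": 0}
    - {"dx": 0, "dy": 0, "dz": 0, "turn": 0}
    - {"dx": 0, "dy": 0, "dz": 0, "turn": 0}
    - {"dx": 0, "dy": 0, "dz": 0, "turn": 0}
    - {"dx": 0, "dy": 0, "dz": 0, "turn": 0}
  jaw: 1
  force: 8

```text
clock: 6.3
tcp_pos: [639.4, 236.3, 211.6]
eef_rot: [[0.128, 0.992, 0.0], [0.992, -0.128, 0.0], [0.0, 0.0, -1.0]]
force: [-0.4, 0.5, 0.4]
grip_width: 45.2
gripper_force: 0.0
```

carry_out:
  increments:
    - {"dx": 0, "dy": 0, "dz": 0, "turn": 0}
    - {"dx": 0, "dy": 0, "dz": 0, "turn": 0}
    - {"dx": 0, "dy": 0, "dz": 0, "turn": 0}
    - {"dx": 0, "dy": 0, "dz": 0, "turn": 0}
    - {"dx": 0, "dy": 0, "dz": 0, "turn": 0}

```text
clock: 6.92
tcp_pos: [639.4, 236.3, 211.6]
eef_rot: [[0.128, 0.992, 0.0], [0.992, -0.128, 0.0], [0.0, 0.0, -1.0]]
force: [0.2, 0.1, -0.9]
grip_width: 7.9
gripper_force: 8.0
```

carry_out:
  increments:
    - {"dx": 0, "dy": 0, "dz": 0, "turn": 0}
    - {"dx": 0, "dy": 0, "dz": 0, "turn": 0}
  force: 55

```text
clock: 7.18
tcp_pos: [639.4, 236.3, 211.6]
eef_rot: [[0.128, 0.992, 0.0], [0.992, -0.128, -0.0], [0.0, 0.0, -1.0]]
force: [0.2, 0.4, 0.3]
grip_width: 7.6
gripper_force: 55.0
```

carry_out:
  increments:
    - {"dx": 0, "dy": 0, "dz": -0.5, "turn": 0}
    - {"dx": 0, "dy": 0, "dz": -2, "turn": 0}
    - {"dx": 0, "dy": 0, "dz": -5, "turn": 0}
    - {"dx": 0, "dy": 0, "dz": -8.5, "turn": 0}
    - {"dx": 0, "dy": 0, "dz": -12, "turn": 0}

```text
clock: 7.8
tcp_pos: [639.1, 236.2, 333.7]
eef_rot: [[0.128, 0.992, 0.0], [0.992, -0.128, 0.0], [0.0, 0.0, -1.0]]
force: [0.4, 0.0, -1.5]
grip_width: 7.8
gripper_force: 55.0
```

carry_out:
  increments:
    - {"dx": 0, "dy": 0, "dz": 0, "turn": 0}
    - {"dx": 0, "dy": 0, "dz": 0, "turn": 0}

```text
clock: 8.05
tcp_pos: [638.9, 236.2, 330.9]
eef_rot: [[0.128, 0.992, -0.001], [0.992, -0.128, -0.0], [-0.0, -0.001, -1.0]]
force: [-0.6, -0.2, -4.0]
grip_width: 7.5
gripper_force: 55.0
```

```bash
python3 -c "
from h import *
im,W=shot('w5');move((603.7,-172.5,330),10)
cv2.imwrite('pics/c5.png',im[...,::-1])"
```

```text
move cm [-40.98   1.74   0.05] turn -0.302
```

View pics/c5.png

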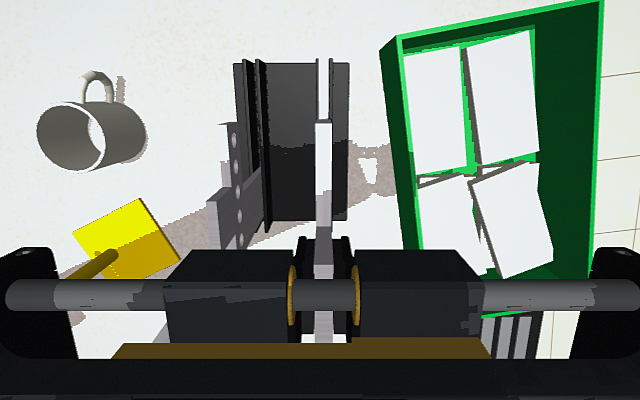

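```bash
python3 -c "
from h import *
z=np.load('pics/w5.npz');W=load('w5');P=lambda t:proj(W,z['p']+z['R']@np.array(t)).round(1)
print(P((65,0,21.6)),P((122,0,161.6)))
im=cv2.imread('pics/w5.png').astype(int).sum(2)
for v in (64,70,80,100,130,160,200,225):
  row=im[v,300:350];print(v,''.join('#' if x>560 else '+' if x>330 else '.' for x in row))
print(im[50:70,323].tolist(),im[112:132,323].tolist())"
```

```text
[325.3 122.6] [324.7  41.3]
64 ..................+#########+....................+
70 ..................+#########+....................+
80 ..................+#########+....................+
100 ..................+#########+....................#
130 ...............#################................+#
160 ...............+################................++
200 ................#+++++++++++++++................++
225 ################+++++++++++++++.+#################
[713, 713, 713, 713, 714, 713, 713, 713, 713, 713, 713, 713, 715, 714, 715, 715, 715, 713, 714, 713] [717, 718, 716, 716, 719, 731, 765, 292, 243, 254, 215, 526, 759, 726, 719, 718, 718, 719, 719, 718]
```

carry_out:
  increments:
    - {"dx": -5, "dy": 0.2, "dz": 0, "turn": -0.04}
    - {"dx": -11, "dy": 0.5, "dz": 0, "turn": -0.08}
    - {"dx": -17, "dy": 0.8, "dz": 0, "turn": -0.12}
    - {"dx": -23, "dy": 1.0, "dz": 0, "turn": -0.17}
    - {"dx": -29, "dy": 1.3, "dz": 0, "turn": -0.22}

```text
clock: 8.72
tcp_pos: [614.1, -54.7, 330.0]
eef_rot: [[-0.094, 0.996, -0.002], [0.996, 0.094, 0.0], [0.001, -0.002, -1.0]]
force: [1.1, 0.3, -2.2]
grip_width: 7.7
gripper_force: 55.0
```

```bash
python3 -c "
from h import *
move((603.7,-172.5,330),10)"
```

```text
move cm [-1.164e+01 -2.140e+00 -1.000e-02] turn -0.081
```

carry_out:
  increments:
    - {"dx": -5, "dy": -0.9, "dz": 0, "turn": -0.04}
    - {"dx": -9.5, "dy": -1.8, "dz": 0, "turn": -0.081}
    - {"dx": -11.2, "dy": -2.1, "dz": 0, "turn": -0.081}
    - {"dx": -11.2, "dy": -2.1, "dz": 0, "turn": -0.081}
    - {"dx": -11.2, "dy": -2.1, "dz": 0, "turn": -0.081}

```text
clock: 9.35
tcp_pos: [605.1, -163.6, 330.8]
eef_rot: [[-0.175, 0.985, -0.001], [0.985, 0.175, 0.002], [0.002, -0.0, -1.0]]
force: [0.0, 0.8, -1.0]
grip_width: 7.5
gripper_force: 55.0
```

```bash
python3 -c "
from h import *
im,W=shot('w6');move((603.7,-172.5,279.3),10);
cv2.imwrite('pics/c6.png',cv2.resize(im[60:300,200:440,::-1],None,fx=2.4,fy=2.4,interpolation=cv2.INTER_CUBIC))"
```

```text
move cm [-0.86 -0.31  5.17] turn 0.002
```

View pics/c6.png

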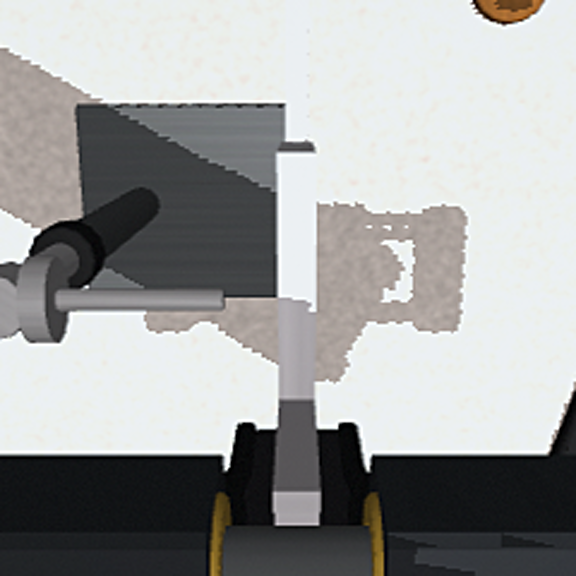

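```bash
python3 -c "
from h import *
W=load('w6');A=load('w2');B=load('w3');q=lambda u,v:(230+u/2-.25,60+v/2-.25)
g=(200+223/2.4-.3,60+298/2.4-.3);print(tri((W,g),(B,q(273,87.7))),tri((W,g),(A,q(267,270.7))),onz(W,g,237.7).round(1))"
```

```text
(array([ 578.8, -150.3,  238.4]), [0.3, 0.3]) (array([ 578.7, -149.8,  240. ]), [0.1, 0.1]) [ 578.6 -150.3  237.7]
```

carry_out:
  increments:
    - {"dx": -0.8, "dy": -0.25, "dz": 1, "turn": 0}
    - {"dx": -0.8, "dy": -0.25, "dz": 3, "turn": 0}
    - {"dx": -0.8, "dy": -0.25, "dz": 4.5, "turn": 0}
    - {"dx": -0.8, "dy": -0.25, "dz": 5.1, "turn": 0}
    - {"dx": -0.8, "dy": -0.25, "dz": 5.1, "turn": 0}

```text
clock: 10.02
tcp_pos: [603.4, -174.5, 280.2]
eef_rot: [[-0.172, 0.985, -0.001], [0.985, 0.172, 0.0], [0.0, -0.001, -1.0]]
force: [0.2, 0.6, -1.5]
grip_width: 7.2
gripper_force: 55.0
```

carry_out:
  increments:
    - {"dx": 0, "dy": 0, "dz": 0, "turn": 0}
    - {"dx": 0, "dy": 0, "dz": 0, "turn": 0}

```text
clock: 10.28
tcp_pos: [603.8, -174.9, 281.3]
eef_rot: [[-0.172, 0.985, 0.001], [0.985, 0.172, -0.0], [-0.0, 0.001, -1.0]]
force: [1.0, -1.2, -1.6]
grip_width: 7.6
gripper_force: 55.0
```

```bash
python3 -c "
from h import *
shot('w7');move((603.7,-172.5,279.3),10)
z=np.load('pics/w7.npz');W=load('w7');P=lambda t:proj(W,z['p']+z['R']@np.array(t)).round(1)
print(P((65,0,21.6)),P((122,0,161.6)),P((55,-4,201.6)))
im=cv2.imread('pics/w7.png');S=imaging.camera('scene')[:,:,::-1]
cv2.imwrite('pics/c7.png',np.hstack([cv2.resize(im[60:300,220:400],(450,600),interpolation=cv2.INTER_CUBIC),cv2.resize(cv2.convertScaleAbs(S[150:270,250:320],alpha=1.8),(350,600),interpolation=cv2.INTER_CUBIC)]))"
```

```text
move cm [0.23 0.03 0.19] turn -0.002
[326.3 123.4] [325.3  41.9] [321.  121.7]
```

View pics/c7.png

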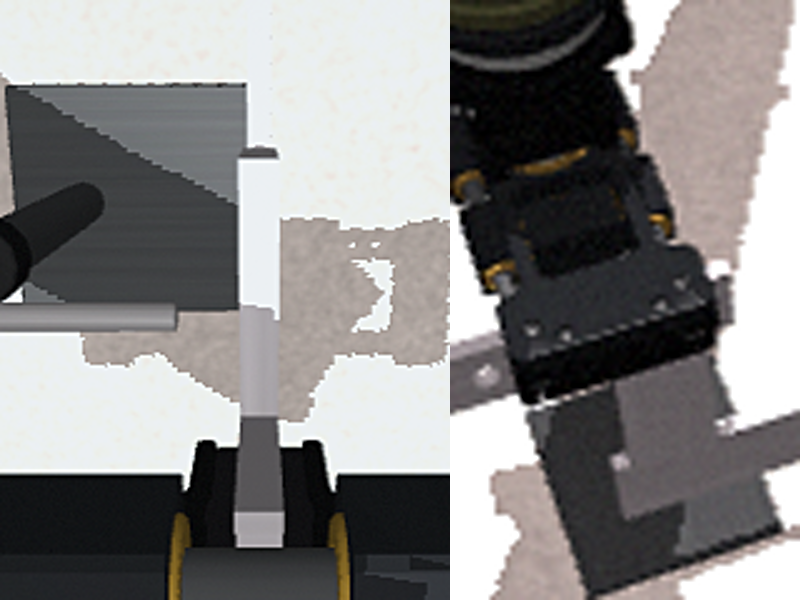

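carry_out:
  increments:
    - {"dx": 0.23, "dy": 0, "dz": 0.15, "turn": 0}
    - {"dx": 0.23, "dy": -0.4, "dz": 0.17, "turn": 0}
    - {"dx": 0.23, "dy": -0.8, "dz": 0.17, "turn": 0}
    - {"dx": 0.23, "dy": -1.1, "dz": 0.17, "turn": 0}
    - {"dx": 0.23, "dy": -1.1, "dz": 0.17, "turn": 0}

```text
clock: 11.0
tcp_pos: [592.0, -174.6, 279.0]
eef_rot: [[-0.172, 0.985, 0.0], [0.985, 0.172, 0.0], [0.0, 0.0, -1.0]]
force: [0.1, 0.4, -2.7]
grip_width: 7.4
gripper_force: 55.0
```

```bash
python3 -c "
from h import *
o=monitor.get_obs();p=o['tcp_pos'];h=p+o['eef_rot']@np.array([26,0,41.6]);c=np.array([530.3,-159.1,238]);a=np.radians(10);d=h-c
print(p.round(1),o['force'].round(1),'along',d[0]*np.cos(a)+d[1]*np.sin(a),'side',-d[0]*np.sin(a)+d[1]*np.cos(a),'up',d[2])"|tee /dev/null
cat > s.py <<'E'
from h import *
o=monitor.get_obs();p=o['tcp_pos'];h=p+o['eef_rot']@np.array([26,0,41.6]);c=np.array([530.3,-159.1,238]);a=np.radians(10);d=h-c
print(o['clock'],p.round(1),o['force'].round(1),o['ft_torque'].round(2),'along %.1f side %.1f up %.1f'%(d[0]*np.cos(a)+d[1]*np.sin(a),-d[0]*np.sin(a)+d[1]*np.cos(a),d[2]), 'yaw',np.degrees(np.arctan2(o['eef_rot'][1,1],o['eef_rot'][0,1])).round(2))
E
```

```text
[ 592.  -174.6  279. ] [ 0.1  0.4 -2.7] along 58.17443216409301 side 0.02421524973352618 up -0.5600784771462486
```

carry_out:
  increments:
    - {"dx": 0, "dy": -0.2, "dz": 0, "turn": 0}
    - {"dx": 0, "dy": -0.4, "dz": 0, "turn": 0}
    - {"dx": 0, "dy": -0.6, "dz": 0, "turn": 0}
    - {"dx": 0, "dy": -0.8, "dz": 0, "turn": 0}

```text
clock: 11.5
tcp_pos: [584.3, -175.8, 278.9]
eef_rot: [[-0.172, 0.985, 0.0], [0.985, 0.172, 0.0], [0.0, 0.0, -1.0]]
force: [-0.5, -0.2, -2.3]
grip_width: 8.0
gripper_force: 55.0
```

```bash
python3 s.py
```

```text
11.5 [ 584.3 -175.8  278.9] [-0.5 -0.2 -2.3] [-0.15  0.03 -0.07] along 50.3 side 0.2 up -0.7 yaw 9.91
```

carry_out:
  increments:
    - {"dx": 0, "dy": -0.3, "dz": 0, "turn": 0}
    - {"dx": 0, "dy": -0.6, "dz": 0, "turn": 0}
    - {"dx": 0, "dy": -0.9, "dz": 0, "turn": 0}
    - {"dx": 0, "dy": -1.2, "dz": 0, "turn": 0}
    - {"dx": 0, "dy": -1.5, "dz": 0, "turn": 0}

```text
clock: 12.12
tcp_pos: [569.4, -178.4, 278.9]
eef_rot: [[-0.172, 0.985, 0.0], [0.985, 0.172, 0.0], [0.0, 0.0, -1.0]]
force: [-0.2, -0.1, -2.6]
grip_width: 7.4
gripper_force: 55.0
```

```bash
python3 s.py
```

```text
12.125 [ 569.4 -178.4  278.9] [-0.2 -0.1 -2.6] [-0.17  0.05 -0.02] along 35.2 side 0.2 up -0.7 yaw 9.91
```

carry_out:
  increments:
    - {"dx": 0, "dy": -0.5, "dz": 0, "turn": 0}
    - {"dx": 0, "dy": -1.0, "dz": 0, "turn": 0}
    - {"dx": 0, "dy": -1.5, "dz": 0, "turn": 0}
    - {"dx": 0, "dy": -2.0, "dz": 0, "turn": 0}
    - {"dx": 0, "dy": -2.4, "dz": 0, "turn": 0}

```text
clock: 12.75
tcp_pos: [545.7, -182.6, 278.9]
eef_rot: [[-0.172, 0.985, 0.0], [0.985, 0.172, 0.0], [0.0, 0.0, -1.0]]
force: [0.2, 0.3, -1.7]
grip_width: 7.9
gripper_force: 55.0
```

carry_out:
  increments:
    - {"dx": 0, "dy": -0.1, "dz": 0, "turn": 0}
    - {"dx": 0, "dy": -0.2, "dz": 0, "turn": 0}
    - {"dx": 0, "dy": -0.25, "dz": 0, "turn": 0}

```text
clock: 13.12
tcp_pos: [543.6, -182.8, 278.8]
eef_rot: [[-0.172, 0.985, 0.0], [0.985, 0.172, 0.0], [0.0, 0.0, -1.0]]
force: [0.4, -0.1, -2.8]
grip_width: 7.4
gripper_force: 55.0
```

```bash
python3 s.py
```

```text
13.125 [ 543.6 -182.8  278.8] [ 0.4 -0.1 -2.8] [-0.14  0.04 -0.01] along 9.0 side 0.3 up -0.8 yaw 9.92
```

carry_out:
  increments:
    - {"dx": 0, "dy": -0.1, "dz": 0, "turn": 0}
    - {"dx": 0, "dy": -0.2, "dz": 0, "turn": 0}
    - {"dx": 0, "dy": -0.3, "dz": 0, "turn": 0}
    - {"dx": 0, "dy": -0.35, "dz": 0, "turn": 0}

```text
clock: 13.62
tcp_pos: [540.0, -183.5, 278.9]
eef_rot: [[-0.172, 0.985, 0.0], [0.985, 0.172, 0.0], [0.0, 0.0, -1.0]]
force: [-0.1, -0.4, -1.5]
grip_width: 7.4
gripper_force: 55.0
```

```bash
python3 s.py
```

```text
13.625 [ 540.  -183.5  278.9] [-0.1 -0.4 -1.5] [-0.12 -0.   -0.03] along 5.4 side 0.3 up -0.7 yaw 9.91
```

carry_out:
  increments:
    - {"dx": 0, "dy": -0.05, "dz": 0, "turn": 0}
    - {"dx": 0, "dy": -0.1, "dz": 0, "turn": 0}

```text
clock: 13.88
tcp_pos: [539.5, -183.6, 278.9]
eef_rot: [[-0.172, 0.985, 0.001], [0.985, 0.172, 0.0], [-0.0, 0.001, -1.0]]
force: [1.3, -0.8, -3.5]
grip_width: 7.6
gripper_force: 55.0
```

carry_out:
  increments:
    - {"dx": 0, "dy": -0.05, "dz": 0, "turn": 0}
    - {"dx": 0, "dy": -0.05, "dz": 0, "turn": 0}

```text
clock: 14.12
tcp_pos: [539.4, -183.5, 279.0]
eef_rot: [[-0.173, 0.985, 0.002], [0.985, 0.173, -0.0], [-0.0, 0.002, -1.0]]
force: [3.6, 0.2, -3.5]
grip_width: 7.3
gripper_force: 55.0
```

carry_out:
  increments:
    - {"dx": 0, "dy": -0.05, "dz": 0, "turn": 0}
    - {"dx": 0, "dy": -0.05, "dz": 0, "turn": 0}

```text
clock: 14.38
tcp_pos: [539.3, -183.6, 279.0]
eef_rot: [[-0.173, 0.985, 0.003], [0.985, 0.173, -0.0], [-0.001, 0.003, -1.0]]
force: [6.0, 0.3, -5.1]
grip_width: 7.6
gripper_force: 55.0
```

```bash
python3 s.py
```

```text
14.375 [ 539.3 -183.6  279. ] [ 6.   0.3 -5.1] [-0.15 -1.49 -0.13] along 4.8 side 0.3 up -0.6 yaw 9.94
```

carry_out:
  increments:
    - {"dx": 0, "dy": 0.1, "dz": 0, "turn": 0}
    - {"dx": 0, "dy": 0.15, "dz": 0.1, "turn": 0}
    - {"dx": 0, "dy": 0.15, "dz": 0.2, "turn": 0}
    - {"dx": 0, "dy": 0.15, "dz": 0.2, "turn": 0}

```text
clock: 14.88
tcp_pos: [539.5, -183.5, 277.0]
eef_rot: [[-0.172, 0.985, 0.0], [0.985, 0.172, 0.0], [0.0, 0.0, -1.0]]
force: [2.4, 0.5, -1.7]
grip_width: 7.9
gripper_force: 55.0
```

```bash
python3 s.py
```

```text
14.875 [ 539.5 -183.5  277. ] [ 2.4  0.5 -1.7] [ 0.01 -0.61 -0.03] along 4.9 side 0.3 up -2.6 yaw 9.91
```

carry_out:
  increments:
    - {"dx": 0, "dy": 0, "dz": 0.05, "turn": 0}
    - {"dx": 0, "dy": 0, "dz": 0.05, "turn": 0}

```text
clock: 15.12
tcp_pos: [539.6, -183.6, 276.5]
eef_rot: [[-0.172, 0.985, 0.0], [0.985, 0.172, 0.0], [0.0, 0.0, -1.0]]
force: [2.5, 0.6, 0.0]
grip_width: 7.3
gripper_force: 55.0
```

```bash
python3 s.py
```

```text
15.125 [ 539.6 -183.6  276.5] [2.5 0.6 0. ] [-0.04 -0.47 -0.08] along 4.9 side 0.3 up -3.1 yaw 9.91
```

carry_out:
  increments:
    - {"dx": 0, "dy": 0, "dz": 0.05, "turn": 0}
    - {"dx": 0, "dy": 0, "dz": 0.05, "turn": 0}

```text
clock: 15.38
tcp_pos: [539.6, -183.7, 276.3]
eef_rot: [[-0.172, 0.985, 0.0], [0.985, 0.172, 0.0], [0.0, 0.0, -1.0]]
force: [0.8, -1.1, 1.9]
grip_width: 7.5
gripper_force: 55.0
```

carry_out:
  increments:
    - {"dx": 0, "dy": 0, "dz": 0.03, "turn": 0}
    - {"dx": 0, "dy": 0, "dz": 0.03, "turn": 0}

```text
clock: 15.62
tcp_pos: [539.6, -183.7, 276.2]
eef_rot: [[-0.172, 0.985, 0.001], [0.985, 0.172, 0.0], [-0.0, 0.001, -1.0]]
force: [0.4, 0.7, 5.2]
grip_width: 7.3
gripper_force: 55.0
```

```bash
python3 s.py
```

```text
15.625 [ 539.6 -183.7  276.2] [0.4 0.7 5.2] [ 0.2  -0.03 -0.07] along 5.0 side 0.2 up -3.4 yaw 9.91
```

carry_out:
  increments:
    - {"dx": 0, "dy": -0.05, "dz": -0.04, "turn": 0}
    - {"dx": 0, "dy": -0.08, "dz": -0.04, "turn": 0}

```text
clock: 15.88
tcp_pos: [539.5, -183.7, 276.2]
eef_rot: [[-0.172, 0.985, 0.002], [0.985, 0.172, -0.0], [-0.0, 0.002, -1.0]]
force: [4.2, 0.4, 3.4]
grip_width: 7.7
gripper_force: 55.0
```

carry_out:
  increments:
    - {"dx": 0, "dy": 0, "dz": 0, "turn": 0}
    - {"dx": 0, "dy": 0, "dz": 0, "turn": 0}
    - {"dx": 0, "dy": 0, "dz": 0, "turn": 0}
  force: 6

```text
clock: 16.25
tcp_pos: [539.2, -183.9, 276.1]
eef_rot: [[-0.172, 0.985, 0.001], [0.985, 0.172, -0.0], [-0.001, 0.001, -1.0]]
force: [4.8, -1.1, 3.0]
grip_width: 7.7
gripper_force: 6.0
```

```bash
python3 s.py
```

```text
16.25 [ 539.2 -183.9  276.1] [ 4.8 -1.1  3. ] [-0.03 -1.   -0.1 ] along 4.5 side 0.0 up -3.5 yaw 9.91
```

carry_out:
  increments:
    - {"dx": 0, "dy": 0.05, "dz": 0, "turn": 0}
    - {"dx": 0, "dy": 0.05, "dz": 0, "turn": 0}
    - {"dx": 0, "dy": 0.05, "dz": 0, "turn": 0}
    - {"dx": 0, "dy": 0.05, "dz": 0, "turn": 0}
  jaw: 0.6

```text
clock: 16.75
tcp_pos: [538.9, -183.6, 275.6]
eef_rot: [[-0.172, 0.985, -0.001], [0.985, 0.172, 0.0], [0.0, -0.001, -1.0]]
force: [0.5, -0.2, 0.5]
grip_width: 32.9
gripper_force: 0.0
```

```bash
python3 s.py; python3 -c "
from h import *
shot('w8');S=imaging.camera('scene');cv2.imwrite('pics/s8.png',S[:,:,::-1])"
```

```text
16.75 [ 538.9 -183.6  275.6] [ 0.5 -0.2  0.5] [-0.03  0.02  0.02] along 4.2 side 0.4 up -4.0 yaw 9.9
```

Run:
```python
from h import *
W=load('w8');im=cv2.imread('pics/w8.png').astype(int).sum(2)
a=np.radians(10);c=np.array([530.3,-159.1]);X=np.array([np.cos(a),np.sin(a)]);Y=np.array([-X[1],X[0]])
P=lambda al,s,z:proj(W,np.r_[c+X*al+Y*s,z]).round(1)
print('exp bar end corners',P(0,39,254.5),P(8,39,254.5),'row',P(0,0,254.5),P(8,0,254.5))
for v in (110,125,135,150,165,180,195,215,235):
  print(v,''.join('#' if x>600 else '+' if x>330 else '.' for x in im[v,285:365]))
```

```text
exp bar end corners [317.5 124.2] [334.  124.2] row [318.  201.6] [333.5 201.6]
110 ++++++++++++++++++++++++++++++++++++##########.+++++++++++++++++++++++++++++++++
125 ++++++++++++++++++++++++++++++.+#################+.+++++++++++++++++++++++++++++
135 ................++++++..++++++.+#################.++++++++++++++++++++++++++++++
150 ................................+###############+....++++.......................
165 ................................+###############+...............................
180 ..................++++++++++++++################+...............................
195 ++++++++++++++++++++++++++++++++++++++++++++++++++++++++++++++++++++++++++++++++
215 ++++++############..............++++++++++++++++++++++++++++++++################
235 ################################...............+################################
```

carry_out:
  increments:
    - {"dx": 0, "dy": 0, "dz": -0.5, "turn": 0}
    - {"dx": 0, "dy": 0, "dz": -1.5, "turn": 0}
    - {"dx": 0, "dy": 0, "dz": -3, "turn": 0}
    - {"dx": 0, "dy": 0, "dz": -6, "turn": 0}
    - {"dx": 0, "dy": 0, "dz": -9, "turn": 0}

```text
clock: 17.48
tcp_pos: [539.3, -183.7, 368.0]
eef_rot: [[-0.172, 0.985, 0.001], [0.985, 0.172, -0.0], [-0.0, 0.001, -1.0]]
force: [0.2, 0.5, -0.0]
grip_width: 34.8
gripper_force: 0.0
```

carry_out:
  increments:
    - {"dx": 0, "dy": 0, "dz": 0, "turn": 0}
    - {"dx": 0, "dy": 0, "dz": 0, "turn": 0}
    - {"dx": 0, "dy": 0, "dz": 0, "turn": 0}
    - {"dx": 0, "dy": 0, "dz": 0, "turn": 0}

```text
clock: 17.98
tcp_pos: [539.0, -183.5, 365.2]
eef_rot: [[-0.172, 0.985, -0.001], [0.985, 0.172, 0.0], [0.001, -0.001, -1.0]]
force: [0.3, -1.5, 0.2]
grip_width: 34.8
gripper_force: 0.0
```

```bash
python3 s.py
python3 - <<'E'
from h import *
im,W=shot('w9');im=im.astype(int).sum(2)
a=np.radians(10);c=np.array([530.3,-159.1]);X=np.array([np.cos(a),np.sin(a)]);Y=np.array([-X[1],X[0]])
P=lambda al,s,z:proj(W,np.r_[c+X*al+Y*s,z]).round(1)
print('bar +end',P(0,39,254.5),P(8,39,254.5),'tab top ends',P(0,-14,298.5),P(8,-14,298.5),P(0,-58,298.5),P(8,-58,298.5))
for v in range(140,236,8):
  print(v,''.join('#' if x>600 else '+' if x>330 else '.' for x in im[v,285:365]))
print(im[125:165,326].tolist(),'\n',im[170:240,326].tolist())
E
```

```text
17.975 [ 539.  -183.5  365.2] [ 0.3 -1.5  0.2] [-0.04  0.02 -0.01] along 4.3 side 0.5 up 85.6 yaw 9.92
bar +end [319.6 116.1] [330.5 116.1] tab top ends [319.1 202.5] [331.3 202.5] [319.4 263.5] [331.  263.5]
140 ++................................+##########+.+++++++++++++++++++++++++++++++++
148 ++................................+##########+..................................
156 +++.....+++++++++++.....+##++++++++##########...................................
164 ++++++++++++++++++++++++++++++++++++++++++++++++++####################+++++##+++
172 +++++++++++++++++++++++++++++++++++++++++++++...................................
180 +++++++++++++++++++++++++.........+++++++++++++++++++++++++++++++++++++++++#++##
188 +++++++++++++++++++++++++++++++++++..........+++++++++++++++++++++++++++++++++++
196 ##################++++++++++++++++...........+++++++++++++++++##################
204 #############################+++++++++++++++++++++++++++++######################
212 ##################################++++++++++++##++###+##########################
220 ##################################++++++++++++##################################
228 ##################################+++++++++++###################################
[709, 707, 707, 708, 709, 708, 708, 707, 708, 707, 708, 709, 709, 709, 707, 707, 709, 709, 708, 708, 709, 709, 709, 709, 709, 709, 709, 709, 708, 709, 710, 709, 710, 709, 709, 709, 715, 744, 450, 476] 
 [492, 489, 487, 487, 489, 484, 488, 487, 487, 486, 486, 485, 487, 483, 489, 513, 372, 239, 252, 257, 262, 263, 259, 256, 258, 260, 257, 255, 257, 255, 256, 258, 250, 214, 532, 506, 492, 490, 487, 492, 500, 494, 490, 494, 496, 498, 492, 490, 490, 481, 478, 487, 480, 472, 475, 482, 481, 488, 494, 482, 485, 491, 493, 481, 468, 473, 482, 496, 484, 477]
```

```bash
python3 -c "
from workcell import r
print(r.sign_off())"
```

```text
the job is handed in; nothing more can be done
None
```

The Z-like plate from the far slot now hangs free and level on the steel peg by its +36 mm hole, pushed back against the collar. The robot is clear of it, and the job was handed in at about 18 s.

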